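# Change over the capped probes

### The arm

A 6-joint arm with a two-finger parallel gripper is mounted at the origin on a cart in front of the work surface, level with it; the furniture and walls round the work are solid. World frame = base frame: x ahead of the robot, y to its left, z up, the work surface at z = 0. Lengths are in m, angles in rad, forces in N, time in s.
With the tool pointing down it reaches from about 0.25 to 0.725 m from the base axis. Payload 4 kg.
Tool frame: the origin (TCP) lies at the very end of the fingers, on their centre line; the grasp point (between the pads) lies bot.grasp_offset behind it (bot.grasp_offset is the distance from the TCP to the grasp point, in m); z points along the fingers, y is the direction in which the jaws open and shut (so a half turn about z gives the same grasp; the last joint's range is limited). The gripper opens to 85 mm and grips with 20 to 120 N. Pads are 22 mm wide; open, the fingers measure 114 mm over their backs; the gripper's body (76 mm by 85 mm) begins 54 mm behind the grasp point. The pads swing forward as they close: fully open they stand 13 mm farther back than shut.
Start: joints at [1.244, 0.241, 0.005, 1.335, 0, 1.571], TCP at [0.161, 0.474, 0.202] pointing down, gripper open.
Joint ranges: [-2.72, 2.72], [-1.05, 1.87], [-1.09, 1.28], [-1.99, 2.15], [-1.42, 1.44], [-3.14, 3.14]. Speed limits (rad/s): [2.79, 2.79, 3.14, 3.14, 3.14, 3.14].

### API

Orientations are given as a unit quaternion [x, y, z, w].
In Python, from workcell import bot gives the robot as it stands. The module is installed in compiled form; this text tells all that it offers.
- The arm moves only by the shell command python3 -m jog 'ROWS' [OPENING]. ROWS is JSON, a list that holds one entry, the list of rows, each a list of 6 numbers: the shift along the tool's x, y, z in m, then the turn, a rotation vector about the tool's x, y, z in degrees. In form: [[[dx, dy, dz, wx, wy, wz], ...]]. A call has 1 to 12 rows; each row shifts and turns the pose as measured when the row begins, along the tool's axes as they then stand; what a row does not reach is not made up. A row lasts 1/8 s, in which the tool goes at most 62.5 mm and 10.7 degrees, less where a joint would pass 70% of its speed; a pose out of reach is approached as far as the arm can. A call is refused whole if a number of a shift passes 0.0625 or a number of a turn 10.7, either way. A call with a gripper value outside its range is refused whole. OPENING is the finger opening in m, from 0 to 0.0854, set as the call begins (- or left out, the last holds). The fingers move at their own pace and stop on an object; the grip force is fixed at half the most. Time passes only in rows, so rows that do not move let the fingers close. It gives the time, the measured TCP pose, the force and the opening at its end, in the units of the state.
- bot.get_obs(): the state, without advancing time (a new reading comes with each control period).
- bot.camera(name): name is "side" or "top" or "wrist"; returns a dict with "pixels" (480x640x3 uint8, red, green, blue), "fx", "fy", "cx", "cy" (pixels), "k1" (the pictures are not rectified: a ray, as slopes to the right and down, at radius r is drawn at 1 + k1 r^2 times it, then the intrinsics apply), "rvec" (rotation vector, rad) and "tvec" (3), from world to camera coordinates, as OpenCV has them. Camera axes: x right, y down, z forward; pixel columns grow to the right and rows downward; lengths in m; the calibration is good to about 2 mm. A picture is of the moment at which its call begins. There is no depth.
- bot.job_done(): hands the job in, once; it reports no verdict.
The state is a dict: "clock": time; "joint_pos": joint angles; "joint_vel": joint speeds; "tau": joint torques, N m; "eef_pos": TCP position; "tool_rot": TCP orientation; "ft_force": force on the tool from outside, world axes, zero at the start; "ft_torque": the same for the moment, N m; "grip_width": finger opening in m.
Only numpy, scipy, OpenCV 4.12 (cv2) and the standard library are available. Lean on these libraries where they do the work, as an engineer would, in place of code of your own. Each camera call takes 0.05 s, during which the arm holds its last target. There are 200 camera calls.

### The job

The next treatment uses the probe under the blue cap, and the other probe is finished with: pull the blue cap up off its probe until it has clicked in at the very top of its travel, and press the half-open orange cap down over its probe until it has clicked fully home. Feel for the stops and do not overstrain the docks' sprung mounts by forcing the caps, and leave the things lying about where they are.

Things in the scene. Friction and masses are not known exactly. Their poses are not given: they have to be found in the camera images.
- tab_blue (a point): Centre of the blue cap's grip tab, a fin on the cap: 13 mm thick along its x (pinch its +x and -x faces), 42 wide along y, 34 tall along z (17 above and below this point). z is the slide axis, +z out of the dock; it leans 25 degrees from vertical, upper end to the dock's front, about to the robot. Below the fin is the cap, 42 mm across, 65 tall. Nothing near stands higher.
- tab_orange (a point): Centre of the orange cap's grip tab: same size, shape, axes and lean as the blue one. Its cap belongs to the probe with two small steel balls on top and starts half raised.
- cap_blue (a joint): Slide of the blue cap in its dock, in m: 0 fully home (its start), 0.055 fully raised; both stops are hard. A spring ball clicks over a ridge 4 mm before each end: entering an end takes 12 to 18 N, felt over the last 14 mm; past the ridge the spring draws the cap to the stop. Leaving takes about 12 N. Between the clicks 2 N of friction holds the cap.
- mount_blue (a joint): Give of the blue dock's sprung mount along the same axis, in m: the whole upper part with the cap yields about 3.3 mm per 10 N on the cap, + when pulled up, - when pressed; about 0 unloaded. So the cap first moves with its dock and clicks in only when the force is reached. More than 12 mm either way (36 N) overstrains the mount.
- mount_orange (a joint): Give of the orange dock's sprung mount, as for the blue one.
- cap_orange (a joint): Slide of the orange cap in m: 0 fully home, 0.055 fully raised; clicks and forces as for the blue cap. It starts 0.018 to 0.036, between its clicks.
- dock_blue: White leaning probe dock with a blue mark, base fixed to the table, 140x104x12 mm; origin on the table where the cap's axis meets it. Its probe has a ring-shaped head under the blue cap. The cap is captive on a steel rod 35 mm behind the axis: it only slides, never turns or comes free. Its front is -x; yaw up to 0.3 rad either way.
- dock_orange: The same dock with an orange mark, for the two-ball probe with the orange cap. The two docks may have changed places, left and right.
- rod_electrode_1_mid (a point): loose white rod electrode lying on the table, 20x117x20 mm; point at its centre; bystander
- rod_electrode_2_mid (a point): a second loose white rod electrode, 20x117x20 mm; point at its centre; bystander
- balm_tin_mid (a point): loose round balm tin with a tan lid, 65 mm across, 29 mm tall; point at its centre; bystander
- ampoule_box_mid (a point): loose small white and blue carton, 32x78x20 mm; point at its centre; bystander

How it is judged:
At the end, for the whole second after the job is handed in: The blue cap is within 2 mm of its upper stop and the orange cap within 2 mm of fully home, both at rest (value of joint cap_blue above 0.053 m and value of joint cap_orange below 0.002 m and velocity of joint cap_blue between -0.01 and 0.01 m/s and velocity of joint cap_orange between -0.01 and 0.01 m/s); the robot touches nothing.
It fails at once if a dock's sprung mount is strained more than 12 mm by pulling or pressing too hard (value of joint any of mount_blue, mount_orange below -0.012 m or value of joint any of mount_blue, mount_orange above 0.012 m).
It fails at once if one of the loose bystanders is moved more than 30 mm (distance of any of rod_electrode_1_mid, rod_electrode_2_mid, balm_tin_mid, ampoule_box_mid from where it was at the start of the episode above 0.03 m).
It also fails if it takes over 51 s, if anything falls off the work surface, if the arm or the gripper's body presses on something with over 40 N, if the wrist force passes 120 N, or if a joint passes its speed limit or range.

## Working session

There is one attempt and no reset: what is moved stays moved. The work goes in short steps, Python scripts to look and compute and a shell command to move; the robot and the scene stay as the last step left them, time stands still between calls to the robot, and variables do not carry over. Pictures are saved under pics/ and viewed, on a budget of 10 in all, crops included, one or two more only if the job needs it, and the job is handed in when it is done.

```bash
mkdir -p pics
cat > h.py <<'E'
import numpy as np, cv2
from workcell import bot
from scipy.spatial.transform import Rotation as R
def snap(n,f):
    c=bot.camera(n); cv2.imwrite('pics/'+f,c['pixels'][:,:,::-1]); np.save('pics/'+f+'.npy',c,allow_pickle=True); return c
def ray(c,u,v):
    K=np.array([[c['fx'],0,c['cx']],[0,c['fy'],c['cy']],[0,0,1.]])
    xd=np.array([(u-c['cx'])/c['fx'],(v-c['cy'])/c['fy']]); x=xd.copy()
    for _ in range(30): x=xd/(1+c['k1']*(x@x))
    M=R.from_rotvec(np.ravel(c['rvec'])).as_matrix(); t=np.ravel(c['tvec'])
    d=M.T@np.array([x[0],x[1],1]); return -M.T@t, d/np.linalg.norm(d)
def proj(c,P):
    M=R.from_rotvec(np.ravel(c['rvec'])).as_matrix(); p=M@np.array(P)+np.ravel(c['tvec'])
    x=p[:2]/p[2]; x=x*(1+c['k1']*(x@x)); return np.array([c['fx']*x[0]+c['cx'],c['fy']*x[1]+c['cy']])
def plane(c,u,v,z):
    o,d=ray(c,u,v); return o+d*(z-o[2])/d[2]
def tri(a,b):
    (o1,d1),(o2,d2)=a,b
    s=np.linalg.lstsq(np.c_[d1,-d2],o2-o1,rcond=None)[0]
    p,q=o1+s[0]*d1,o2+s[1]*d2; return (p+q)/2, np.linalg.norm(p-q)
E
python3 - <<'E'
from h import *
for n in ('side','top'):
    c=snap(n,n+'0.png'); print(n,ray(c,320,240),c['fx'],c['k1'])
o=bot.get_obs();print(o,bot.grasp_offset)
E
```

```text
side (array([0.42688556, 0.85394034, 0.46614117]), array([ 0.10897486, -0.9317069 , -0.3464776 ])) 496.3613456217 0.012930511398621823
top (array([ 0.39495165, -0.03632789,  1.15097382]), array([ 1.52522432e-01,  4.35042763e-04, -9.88299913e-01])) 461.57634382742106 0.021561213766393743
{'clock': 0.1, 'joint_pos': array([ 1.24398294e+00,  2.41340800e-01,  3.88274445e-03,  1.33520320e+00,
       -1.04503153e-05,  1.57079681e+00]), 'joint_vel': array([-0.00019987, -0.00201867,  0.00358152, -0.00182629,  0.00064062,
        0.00041693]), 'tau': array([ 5.25211567e-05, -3.73137653e+01,  2.53010309e+01,  1.08641034e-02,
        7.59519799e-05, -1.46679980e-06]), 'eef_pos': array([0.16032086, 0.47295635, 0.20130953]), 'tool_rot': array([ 1.62680618e-01,  9.86678340e-01, -9.20893373e-04, -1.46538034e-04]), 'ft_force': array([-0.14978846,  0.35645292,  0.13954588]), 'ft_torque': array([ 0.04330101, -0.00903088,  0.03210741]), 'grip_width': 0.08576311899999325} 0.0187
```

View pics/side0.png

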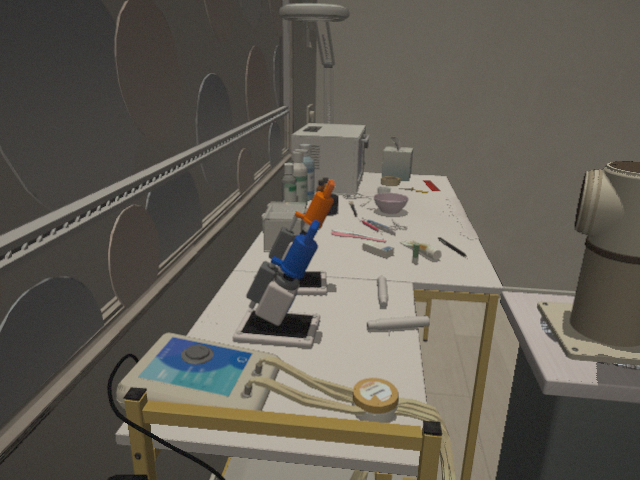

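View pics/top0.png

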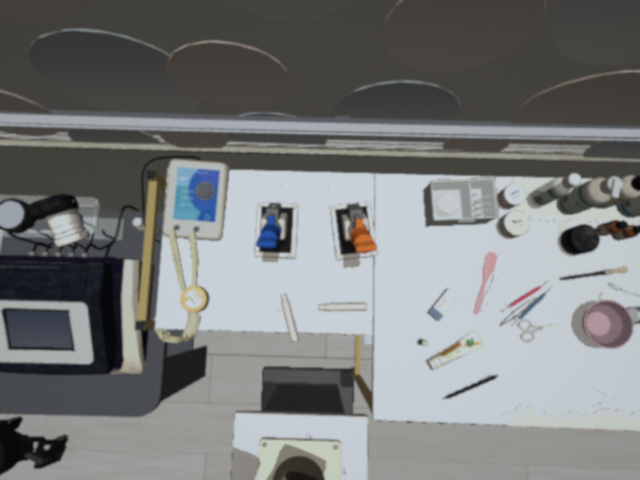

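Run:
```python
from h import *
s=cv2.imread('pics/side0.png'); t=cv2.imread('pics/top0.png')
a=cv2.resize(t[195:265,245:385],(800,400),interpolation=cv2.INTER_CUBIC)
b=cv2.resize(s[170:350,230:350],(133*1,200)) 
b=cv2.resize(s[170:350,225:345],(400,600),interpolation=cv2.INTER_CUBIC)
a=cv2.resize(t[195:265,250:382],(400,212),interpolation=cv2.INTER_CUBIC)
o=np.zeros((600,800,3),np.uint8); o[:,:400]=b; o[:212,400:]=a; cv2.imwrite('pics/c1.png',o)
for n in('side','top'):
    c=np.load(f'pics/{n}0.png.npy',allow_pickle=True).item(); h=cv2.cvtColor(c['pixels'],cv2.COLOR_RGB2HSV)
    for k,lo,hi in(('blue',(105,140,50),(125,255,255)),('orange',(5,170,100),(18,255,255))):
        m=cv2.inRange(h,lo,hi); N,L,S,C=cv2.connectedComponentsWithStats(m)
        for i in range(1,N):
            if S[i,4]>80: print(n,k,S[i],C[i])
```

```text
side blue [ 272  221   47   58 1160] [298.69051724 253.65431034]
side blue [ 161  338   90   34 1101] [205.91189827 358.30971844]
side orange [295 180  39  45 656] [318.08536585 204.46646341]
top blue [189 171  29  50 768] [203.87630208 194.94921875]
top blue [257 216  23  33 462] [269.10822511 234.9047619 ]
top orange [352 220  23  32 440] [361.52727273 238.24545455]
```

View pics/c1.png

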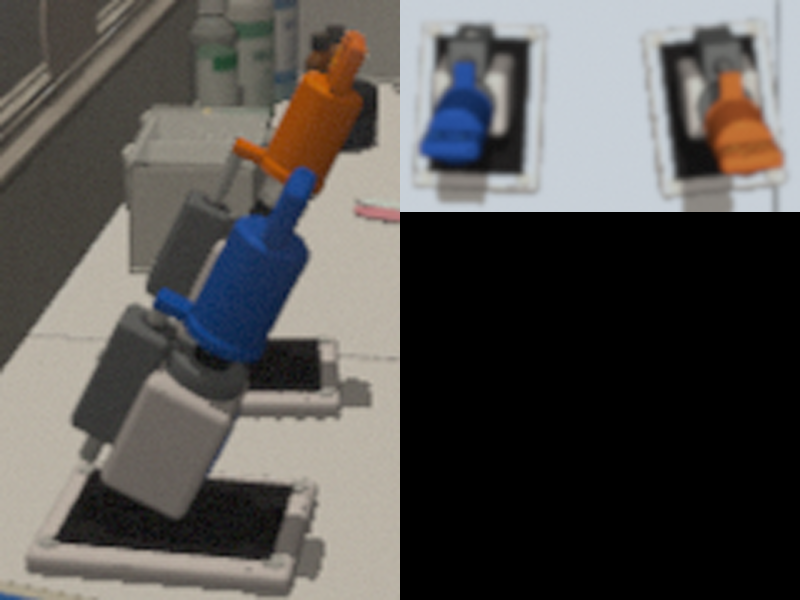

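Run:
```python
from h import *
s,t=[np.load(f'pics/{n}0.png.npy',allow_pickle=True).item() for n in('side','top')]
S=lambda x,y:ray(s,225+x/3.333,170+y/3.333)
T=lambda x,y:ray(t,250+(x-400)/3.03,195+y/3.03)
print('blue',tri(S(291,208),T(453,142))); print('or',tri(S(348,65),T(750,150)))
for n,q in(('b',[(425,27),(417,187),(545,27),(535,190)]),('o',[(645,36),(663,196),(763,26),(788,182)])):
    P=[plane(t,250+(x-400)/3.03,195+y/3.03,.012)[:2] for x,y in q]
    fb,ff=(P[0]+P[2])/2,(P[1]+P[3])/2
    print(n,np.round(P,3).tolist(),[np.arctan2(*(a-b)[::-1]) for a,b in((P[0],P[1]),(P[2],P[3]),(fb,ff))],[np.arctan2(-(a-b)[0]*-1,-(a-b)[1]*-1)-np.pi/2 for a,b in((P[0],P[2]),(P[1],P[3]))], np.mean(P,0))
```

```text
blue (array([0.53378165, 0.07436684, 0.18931659]), np.float64(0.0049591861320263005))
or (array([ 0.52879072, -0.12978664,  0.21210462]), np.float64(0.008568625058441848))
b [[0.659, 0.123], [0.524, 0.123], [0.661, 0.023], [0.524, 0.026]] [np.float64(-0.0012027726277762892), np.float64(-0.025147171496037773), np.float64(-0.013289149917618318)] [np.float64(-1.5987200520983333), np.float64(-1.5733884525927726)] [0.59218524 0.07359089]
o [[0.656, -0.061], [0.523, -0.079], [0.667, -0.159], [0.537, -0.181]] [np.float64(0.13351964144031386), np.float64(0.16670463460497734), np.float64(0.1499511500203095)] [np.float64(-1.6846906360947393), np.float64(-1.7113502400631746)] [ 0.59569029 -0.11987751]
```

```bash
cat > plan.py <<'E'
from h import *
def pose(tab,yaw,h):
    a=np.array([-np.sin(np.radians(25))*np.cos(yaw),-np.sin(np.radians(25))*np.sin(yaw),np.cos(np.radians(25))])
    z=-a; w=np.array([-np.sin(yaw),np.cos(yaw),0]); y=np.cross(z,w)
    return np.array(tab)+a*(h-bot.grasp_offset), R.from_matrix(np.c_[w,y,z])
def cur():
    o=bot.get_obs(); return np.array(o['eef_pos']),R.from_quat(o['tool_rot'])
def delta(p,r,p0,r0):
    return np.r_[r0.inv().apply(p-p0), (r0.inv()*r).as_rotvec(degrees=True)]
def rows(p,r,n,via=None):
    p0,r0=cur()
    rv=(r0.inv()*r).as_rotvec()
    for i in range(n):
        ri=r0*R.from_rotvec(rv*i/n); print(np.round(np.r_[ri.inv().apply((p-p0)/n),np.degrees(rv/n)],4).tolist())
E
python3 - <<'E'
from plan import *
p,r=pose([.534,.0744,.189],-.015,.11); print(p); rows(p,r,10)
E
```

```text
[0.49541929 0.07497875 0.2717459 ]
[-0.0445, -0.0269, -0.007, -2.168, -1.5658, 7.0942]
[-0.0477, -0.021, -0.0066, -2.168, -1.5658, 7.0942]
[-0.0501, -0.0147, -0.006, -2.168, -1.5658, 7.0942]
[-0.0516, -0.0082, -0.005, -2.168, -1.5658, 7.0942]
[-0.0523, -0.0016, -0.0038, -2.168, -1.5658, 7.0942]
[-0.0522, 0.005, -0.0023, -2.168, -1.5658, 7.0942]
[-0.0512, 0.0115, -0.0006, -2.168, -1.5658, 7.0942]
[-0.0494, 0.0177, 0.0014, -2.168, -1.5658, 7.0942]
[-0.0468, 0.0236, 0.0035, -2.168, -1.5658, 7.0942]
[-0.0434, 0.029, 0.0057, -2.168, -1.5658, 7.0942]
```

```bash
python3 -m jog '[[[0,0,-0.05,0,0,0],[-0.044,-0.027,-0.007,-2.2,-1.6,7.1],[-0.048,-0.021,-0.007,-2.2,-1.6,7.1],[-0.05,-0.015,-0.006,-2.2,-1.6,7.1],[-0.052,-0.008,-0.005,-2.2,-1.6,7.1],[-0.052,-0.002,-0.004,-2.2,-1.6,7.1],[-0.052,0.005,-0.002,-2.2,-1.6,7.1],[-0.051,0.011,0,-2.2,-1.6,7.1],[-0.049,0.018,0.001,-2.2,-1.6,7.1],[-0.047,0.024,0.002,-2.2,-1.6,7.1],[-0.03,0.02,0,-2.2,-1.6,7.1],[0,0,0,0,0,0]]]' 0.0854
python3 - <<'E'
from plan import *
print(cur()[0]);p,r=pose([.534,.0744,.189],-.015,.11); rows(p,r,3)
E
```

```text
clock: 1.6
eef_pos: [0.4817, 0.0678, 0.3259]
tool_rot: [0.708, 0.67, 0.153, 0.163]
ft_force: [0.1, -0.1, 0.4]
grip_width: 0.0853
[0.48166999 0.06777238 0.32586989]
[0.0027, -0.0039, 0.0182, 0.3018, 0.3629, -0.697]
[0.0026, -0.0038, 0.0182, 0.3018, 0.3629, -0.697]
[0.0025, -0.0036, 0.0182, 0.3018, 0.3629, -0.697]
```

```bash
python3 -m jog '[[[0.004,-0.006,0.005,0.5,0.5,-1],[0.004,-0.005,0.005,0.4,0.6,-1.1],[0,0,0,0,0,0]]]'
python3 - <<'E'
from plan import *
c=snap('wrist','w1.png'); p,r=pose([.534,.0744,.189],-.015,.11); print(delta(p,r,*cur()).round(4))
print(proj(c,[.534,.0744,.189]),proj(c,[.529,-.13,.212]))
E
```

```text
clock: 1.98
eef_pos: [0.474, 0.0783, 0.3091]
tool_rot: [0.693, 0.688, 0.15, 0.152]
ft_force: [-0.5, 0.6, 0.6]
grip_width: 0.0857
[-0.0031  0.0034  0.0432 -0.2973 -0.1829  0.4183]
[322.93092376 217.54679618] [329.34504994 448.42763633]
```

View pics/w1.png

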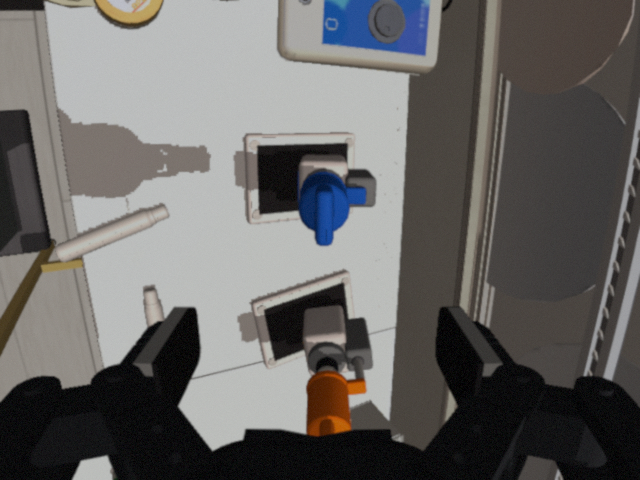

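```bash
python3 -m jog '[[[-0.003,0.0035,0.03,-0.3,-0.2,0.4],[0,0,0.04,0,0,0],[0,0,0.04,0,0,0],[0,0,0.02,0,0,0],[0,0,0,0,0,0]]]'
python3 - <<'E'
from plan import *
p,r=pose([.534,.0744,.189],-.015,.006); print(delta(p,r,*cur()).round(4))
E
```

```text
clock: 2.65
eef_pos: [0.5349, 0.0779, 0.1922]
tool_rot: [0.693, 0.687, 0.154, 0.155]
ft_force: [0.6, 0.4, 0.7]
grip_width: 0.0854
[-0.0036 -0.0022  0.0152  0.2497 -0.1903  0.323 ]
```

```bash
python3 -m jog '[[[-0.0035,-0.002,0.008,0.2,-0.2,0.3],[0,0,0.005,0,0,0],[0,0,0,0,0,0]]]'
python3 - <<'E'
from plan import *
p,r=pose([.534,.0744,.189],-.015,.006); print(delta(p,r,*cur()).round(4))
a=snap('side','s2.png');b=snap('wrist','w2.png')
o=np.zeros((480,800,3),np.uint8)
o[:,:320]=cv2.resize(cv2.imread('pics/s2.png')[180:300,250:330],(320,480)); o[:,320:]=cv2.imread('pics/w2.png')[:,80:560]; cv2.imwrite('pics/c2.png',o)
E
```

```text
clock: 3.02
eef_pos: [0.5398, 0.075, 0.1816]
tool_rot: [0.695, 0.685, 0.154, 0.156]
ft_force: [-0.6, 0.2, -0.1]
grip_width: 0.0854
[-0.0007 -0.0021  0.0035  0.2626 -0.0432  0.0447]
```

View pics/c2.png

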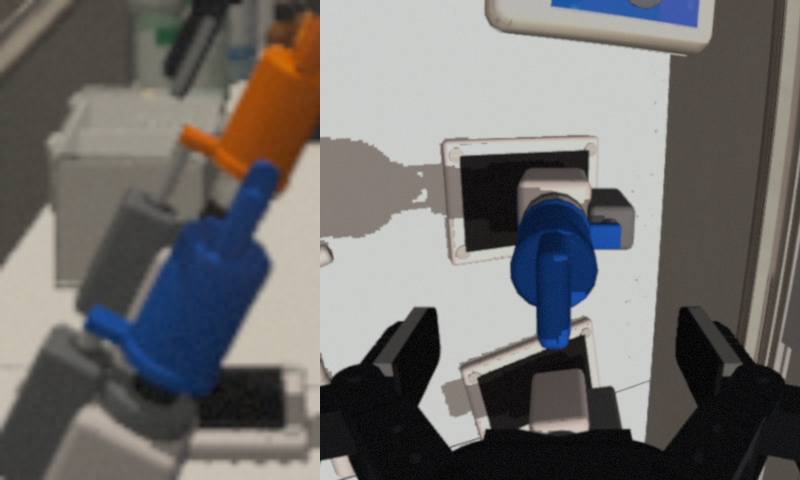

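Run:
```python
from plan import *
p,r=cur(); 
for n in('s2','w2'):
    c=np.load(f'pics/{n}.png.npy',allow_pickle=True).item()
    f=(lambda q:(q-[250,180])*4) if n=='s2' else (lambda q:q+[240,0])
    for nm,q in(('tab',[.534,.0744,.189]),('grasp',p+r.apply([0,0,-.0187])),('tcp',p),('fingL',p+r.apply([0,.043,-.013])),('fingR',p+r.apply([0,-.043,-.013])),('tabtop',np.array([.534,.0744,.189])+r.apply([0,0,-.017])),('tabbot',np.array([.534,.0744,.189])+r.apply([0,0,.017]))): print(n,nm,f(proj(c,q)).round())
```

```text
s2 tab [243. 209.]
s2 grasp [248. 188.]
s2 tcp [229. 225.]
s2 fingL [151. 152.]
s2 fingR [333. 246.]
s2 tabtop [261. 176.]
s2 tabbot [226. 242.]
w2 tab [552. 292.]
w2 grasp [558. 301.]
w2 tcp [557. 283.]
w2 fingL [658. 295.]
w2 fingR [457. 295.]
w2 tabtop [552. 310.]
w2 tabbot [553. 277.]
```

Run:
```python
from plan import *
cv2.imwrite('pics/c3.png',cv2.resize(cv2.imread('pics/s2.png')[130:270,240:400],(800,600)[:1]+(700,) if 0 else (686,600),interpolation=cv2.INTER_CUBIC))
```

```text
(no output)
```

View pics/c3.png

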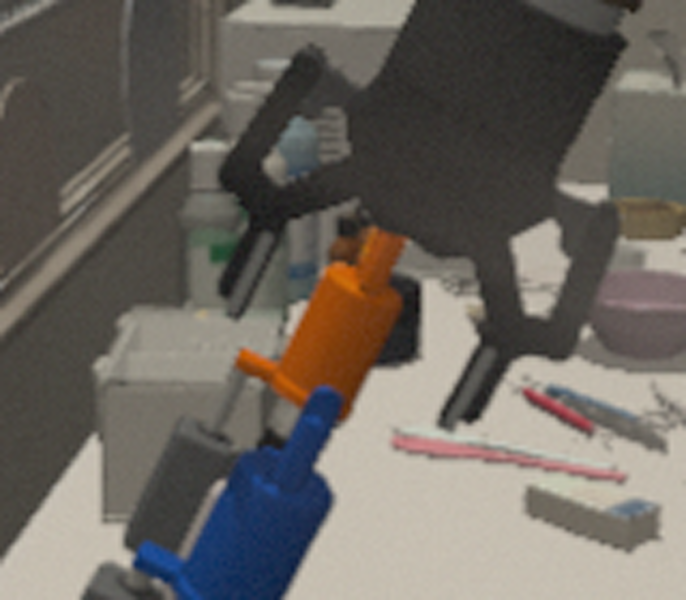

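```bash
python3 -m jog '[[[0,-0.002,0,0.2,0,0],[0,0,0,0,0,0],[0,0,0,0,0,0],[0,0,0,0,0,0],[0,0,0,0,0,0]]]' 0.03
python3 - <<'E'
from plan import *
p,r=pose([.534,.0744,.189],-.015,.006); print(delta(p,r,*cur()).round(4))
a=snap('side','s3.png');b=snap('wrist','w3.png')
o=np.zeros((480,800,3),np.uint8)
o[:,:320]=cv2.resize(cv2.imread('pics/s3.png')[160:280,270:350],(320,480)); o[:,320:]=cv2.imread('pics/w3.png')[:,80:560]; cv2.imwrite('pics/c4.png',o)
p,r=cur();print([(proj(a,p+r.apply(q))-[270,160])*4 for q in([0,.015,0],[0,-.015,0])],[proj(b,p+r.apply(q))+[240,0] for q in([0,.015,0],[0,-.015,0])])
E
```

```text
clock: 3.75
eef_pos: [0.5383, 0.0751, 0.1822]
tool_rot: [0.695, 0.685, 0.153, 0.155]
ft_force: [0.1, -0.7, -0.0]
grip_width: 0.0302
[-0.0008 -0.001   0.0047  0.1775 -0.0693  0.0361]
[array([120.65346837, 288.36456242]), array([184.04280854, 320.93060031])] [array([590.27920378, 282.63488692]), array([524.38111717, 282.65867954])]
```

View pics/c4.png

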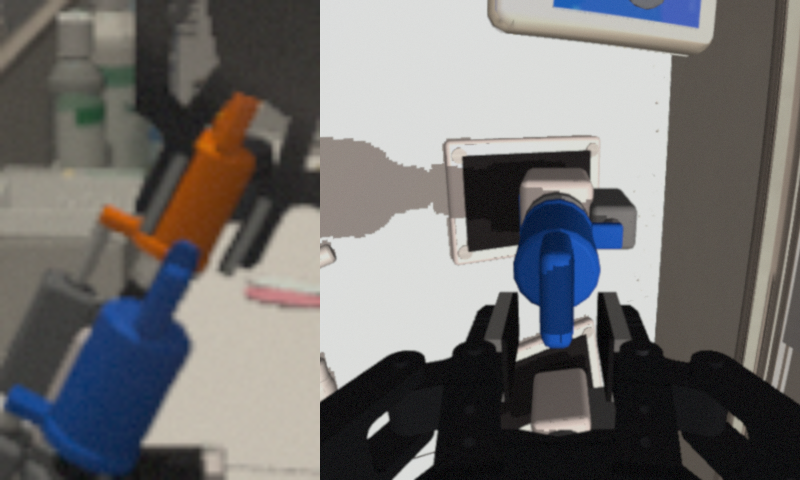

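```bash
python3 -m jog '[[[-0.001,-0.001,0.004,0.2,0,0],[0,0,0.004,0,0,0],[0,0,0.003,0,0,0],[0,0,0,0,0,0]]]'; python3 -m jog '[[[0,0,0.003,0,0,0],[0,0,0.003,0,0,0],[0,0,0,0,0,0]]]'
```

```text
clock: 4.35
eef_pos: [0.5421, 0.0739, 0.1705]
tool_rot: [0.695, 0.686, 0.152, 0.153]
ft_force: [-0.6, -0.1, -0.3]
grip_width: 0.03
clock: 4.72
eef_pos: [0.5449, 0.0739, 0.1647]
tool_rot: [0.695, 0.686, 0.152, 0.153]
ft_force: [-0.1, 0.2, -0.0]
grip_width: 0.0298
```

```bash
python3 -m jog '[[[0,0,0.003,0,0,0],[0,0,0.003,0,0,0],[0,0,0,0,0,0]]]'
python3 - <<'E'
from plan import *
a=snap('side','s4.png');b=snap('wrist','w4.png')
o=np.zeros((480,800,3),np.uint8)
o[:,:320]=cv2.resize(cv2.imread('pics/s4.png')[160:280,270:350],(320,480)); o[:,320:]=cv2.imread('pics/w4.png')[:,80:560]; cv2.imwrite('pics/c5.png',o)
E
```

```text
clock: 5.1
eef_pos: [0.5476, 0.0739, 0.1589]
tool_rot: [0.695, 0.686, 0.152, 0.153]
ft_force: [-0.1, 0.1, 0.5]
grip_width: 0.0298
```

View pics/c5.png

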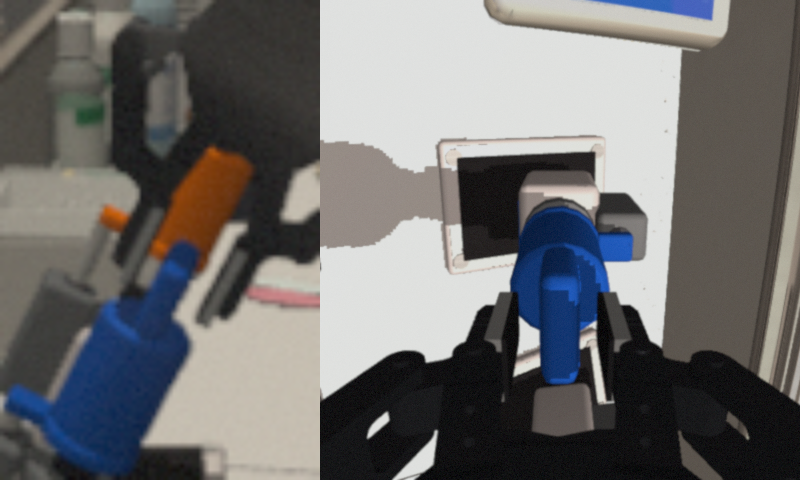

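```bash
python3 -m jog '[[[0,0,0,0,0,0],[0,0,0,0,0,0],[0,0,0,0,0,0],[0,0,0,0,0,0]]]' 0
python3 - <<'E'
from plan import *
o=bot.get_obs();p,r=cur();print(o['grip_width'],r.inv().apply(o['ft_force']),o['ft_torque'],p)
E
```

```text
clock: 5.7
eef_pos: [0.5482, 0.0739, 0.1598]
tool_rot: [0.695, 0.685, 0.152, 0.154]
ft_force: [0.9, -0.5, -0.3]
grip_width: 0.0116
0.011583171336522636 [-0.45089394  0.70758685  0.62509996] [-0.03050112  0.45623111  0.07150654] [0.54824092 0.07392691 0.15981818]
```

```bash
python3 -m jog '[[[0,0,-0.003,0,0,0],[0,0,-0.003,0,0,0]]]' ; python3 -m jog '[[[0,0,-0.003,0,0,0],[0,0,-0.003,0,0,0]]]';python3 -m jog '[[[0,0,-0.004,0,0,0],[0,0,-0.004,0,0,0]]]'
```

```text
clock: 5.95
eef_pos: [0.5461, 0.074, 0.1643]
tool_rot: [0.695, 0.685, 0.152, 0.154]
ft_force: [11.5, 0.9, -11.2]
grip_width: 0.0118
clock: 6.2
eef_pos: [0.5447, 0.074, 0.1673]
tool_rot: [0.695, 0.685, 0.152, 0.154]
ft_force: [13.1, -0.1, -14.0]
grip_width: 0.0118
clock: 6.45
eef_pos: [0.5417, 0.074, 0.1734]
tool_rot: [0.696, 0.685, 0.151, 0.153]
ft_force: [1.9, 0.3, -2.5]
grip_width: 0.0117
```

```bash
python3 -m jog '[[[0,0,-0.008,0,0,0],[0,0,-0.008,0,0,0],[0,0,-0.008,0,0,0]]]' ; python3 -m jog '[[[0,0,-0.004,0,0,0],[0,0,-0.004,0,0,0]]]'
python3 - <<'E'
from plan import *
o=bot.get_obs();p,r=cur();print(r.inv().apply(o['ft_force']),r.inv().apply(p-[.54824,.07393,.15982]))
E
```

```text
clock: 6.82
eef_pos: [0.5307, 0.0742, 0.1967]
tool_rot: [0.696, 0.685, 0.151, 0.153]
ft_force: [2.4, 0.6, -2.3]
grip_width: 0.0114
clock: 7.08
eef_pos: [0.5274, 0.0742, 0.2041]
tool_rot: [0.696, 0.685, 0.151, 0.154]
ft_force: [11.7, 0.3, -12.3]
grip_width: 0.0117
[ 0.47956728  5.4231333  16.05207209] [-3.42200857e-05 -2.61207678e-04 -4.89375431e-02]
```

```bash
for i in 1 2; do python3 -m jog '[[[0,0,-0.002,0,0,0]]]'; done
python3 - <<'E'
from plan import *
o=bot.get_obs();p,r=cur();print(r.inv().apply(o['ft_force']),r.inv().apply(p-[.54824,.07393,.15982]))
E
```

```text
clock: 7.2
eef_pos: [0.527, 0.0742, 0.2052]
tool_rot: [0.696, 0.685, 0.151, 0.154]
ft_force: [12.8, 0.8, -12.7]
grip_width: 0.0121
clock: 7.32
eef_pos: [0.5266, 0.0742, 0.206]
tool_rot: [0.696, 0.685, 0.151, 0.154]
ft_force: [13.5, 0.6, -12.2]
grip_width: 0.0115
[ 0.79372249  7.06190138 16.72221086] [-6.68282991e-05 -1.91575314e-04 -5.09706686e-02]
```

```bash
for i in 1 2 3; do python3 -m jog '[[[0,0,-0.003,0,0,0]]]'; done
python3 - <<'E'
from plan import *
o=bot.get_obs();p,r=cur();print(r.inv().apply(o['ft_force']),r.inv().apply(p-[.54824,.07393,.15982]))
E
```

```text
clock: 7.45
eef_pos: [0.526, 0.0742, 0.2075]
tool_rot: [0.696, 0.685, 0.151, 0.153]
ft_force: [13.9, 1.1, -13.9]
grip_width: 0.0118
clock: 7.58
eef_pos: [0.5253, 0.0742, 0.2091]
tool_rot: [0.696, 0.685, 0.151, 0.153]
ft_force: [12.8, 0.4, -12.2]
grip_width: 0.0116
clock: 7.7
eef_pos: [0.5245, 0.0742, 0.211]
tool_rot: [0.696, 0.685, 0.151, 0.153]
ft_force: [7.9, -0.2, -6.5]
grip_width: 0.0115
[-0.09527519  4.49499832  9.22220322] [-8.38154673e-05 -5.82566829e-05 -5.64456254e-02]
```

```bash
for i in 1 2; do python3 -m jog '[[[0,0,-0.002,0,0,0]]]'; done
python3 - <<'E'
from plan import *
o=bot.get_obs();p,r=cur();print(r.inv().apply(o['ft_force']),r.inv().apply(p-[.54824,.07393,.15982]))
E
```

```text
clock: 7.82
eef_pos: [0.5237, 0.0742, 0.2123]
tool_rot: [0.696, 0.685, 0.15, 0.153]
ft_force: [6.6, -0.7, -7.4]
grip_width: 0.012
clock: 7.95
eef_pos: [0.5231, 0.0742, 0.2133]
tool_rot: [0.696, 0.685, 0.15, 0.153]
ft_force: [10.2, 1.1, -10.6]
grip_width: 0.0119
[ 1.25504889  4.78730898 13.84668171] [-0.00014487 -0.0003946  -0.05910853]
```

```bash
for i in 1 2; do python3 -m jog '[[[0,0,-0.0025,0,0,0]]]'; done
python3 - <<'E'
from plan import *
o=bot.get_obs();p,r=cur();print(r.inv().apply(o['ft_force']),r.inv().apply(p-[.54824,.07393,.15982]))
E
```

```text
clock: 8.07
eef_pos: [0.5225, 0.0742, 0.2145]
tool_rot: [0.696, 0.685, 0.15, 0.153]
ft_force: [12.7, 0.1, -13.4]
grip_width: 0.0113
clock: 8.2
eef_pos: [0.522, 0.0742, 0.2154]
tool_rot: [0.696, 0.685, 0.149, 0.153]
ft_force: [15.4, 0.4, -17.0]
grip_width: 0.0118
[ 0.6814425   6.86010537 21.88651698] [-0.00021365 -0.00062661 -0.06148979]
```

```bash
python3 -m jog '[[[0,0,0.004,0,0,0],[0,0,0.003,0,0,0],[0,0,0,0,0,0]]]'
python3 - <<'E'
from plan import *
o=bot.get_obs();p,r=cur();print(r.inv().apply(o['ft_force']),r.inv().apply(p-[.54824,.07393,.15982]))
E
```

```text
clock: 8.57
eef_pos: [0.5254, 0.0742, 0.209]
tool_rot: [0.696, 0.685, 0.15, 0.153]
ft_force: [-0.5, -0.7, 1.1]
grip_width: 0.012
[-0.71260869  0.0514953  -1.1958104 ] [-0.00013505 -0.00015764 -0.05419967]
```

```bash
python3 -m jog '[[[0,0,0,0,0,0],[0,0,0,0,0,0],[0,0,0,0,0,0],[0,0,-0.03,0,0,0],[0,0,-0.04,0,0,0],[0,0,-0.03,0,0,0],[0,0,0,0,0,0]]]' 0.06
python3 - <<'E'
from plan import *
p,r=pose([.5288,-.1298,.2121],.14,.0187-.0325+.10); print(p,delta(p,r,*cur())); rows(p,r,5)
E
```

```text
clock: 9.45
eef_pos: [0.481, 0.0749, 0.3022]
tool_rot: [0.696, 0.685, 0.149, 0.152]
ft_force: [0.7, -0.0, -0.1]
grip_width: 0.0601
[ 0.50055237 -0.13378071  0.27327578] [-0.20825333  0.00876724  0.03610282 -0.42021963  3.81398146 -8.1102931 ]
[-0.0417, 0.0018, 0.0072, -0.084, 0.7628, -1.6221]
[-0.0418, 0.0006, 0.0067, -0.084, 0.7628, -1.6221]
[-0.0419, -0.0006, 0.0061, -0.084, 0.7628, -1.6221]
[-0.0419, -0.0018, 0.0056, -0.084, 0.7628, -1.6221]
[-0.0419, -0.003, 0.005, -0.084, 0.7628, -1.6221]
```

```bash
python3 -m jog '[[[-0.042,0.002,0,0,0.8,-1.6],[-0.042,0.001,0,0,0.8,-1.6],[-0.042,0,0,0,0.8,-1.6],[-0.042,-0.002,0,0,0.8,-1.6],[-0.042,-0.003,0.01,0,0.8,-1.6],[0,0,0,0,0,0]]]'
python3 - <<'E'
from plan import *
a=snap('wrist','w5.png'); T=[.5288,-.1298,.2121]; p,r=pose(T,.14,.0187-.0325); print(delta(p,r,*cur()).round(4)); print(proj(a,T))
print([proj(a,np.array(T)+r.apply([x,y,-.017])).round() for x in(-.021,.021) for y in (-.0065,.0065)])
o=np.zeros((480,800,3),np.uint8); s=snap('side','s5.png')
o[:,:320]=cv2.resize(cv2.imread('pics/s5.png')[150:270,270:350],(320,480)); o[:,320:]=cv2.imread('pics/w5.png')[:,80:560]; cv2.imwrite('pics/c6.png',o)
E
```

```text
clock: 10.2
eef_pos: [0.4936, -0.139, 0.2837]
tool_rot: [0.638, 0.741, 0.162, 0.134]
ft_force: [-0.5, 0.1, 0.3]
grip_width: 0.0604
[ 0.0015  0.0035  0.1131 -0.7229 -0.6921  0.4177]
[322.9093665  227.97069658]
[array([312., 268.]), array([333., 268.]), array([312., 201.]), array([334., 201.])]
```

View pics/c6.png

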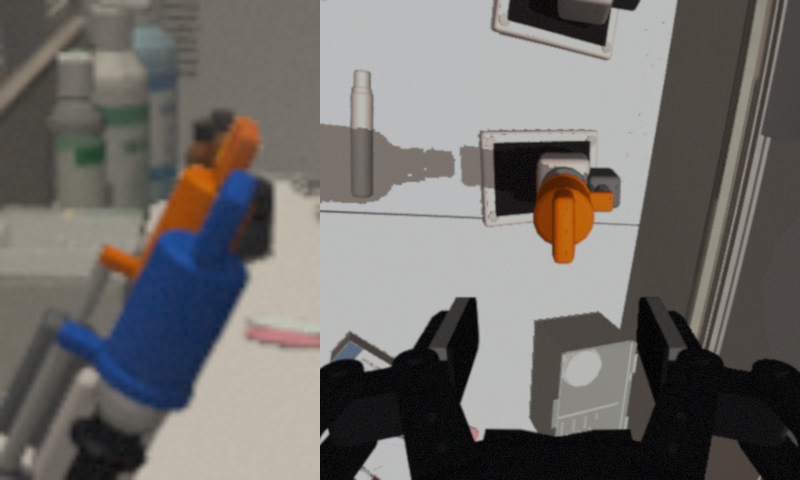

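```bash
python3 -m jog '[[[0.005,0.004,0.03,-0.7,-0.7,0.4],[0,0,0.04,0,0,0],[0,0,0.02,0,0,0],[0,0,0.012,0,0,0],[0,0,0,0,0,0]]]' 0.03
python3 - <<'E'
from plan import *
a=snap('wrist','w6.png'); T=[.5288,-.1298,.2121]; p,r=pose(T,.14,.0187-.0325); print(delta(p,r,*cur()).round(4))
s=snap('side','s6.png')
o=np.zeros((480,800,3),np.uint8)
o[:,:320]=cv2.resize(cv2.imread('pics/s6.png')[150:270,270:350],(320,480)); o[:,320:]=cv2.imread('pics/w6.png')[:,80:560]; cv2.imwrite('pics/c7.png',o)
E
```

```text
clock: 10.92
eef_pos: [0.5409, -0.1176, 0.1928]
tool_rot: [0.636, 0.74, 0.165, 0.143]
ft_force: [0.6, 0.7, 0.1]
grip_width: 0.0296
[-0.01   -0.005   0.0098  0.2889 -0.1667  0.5831]
```

View pics/c7.png

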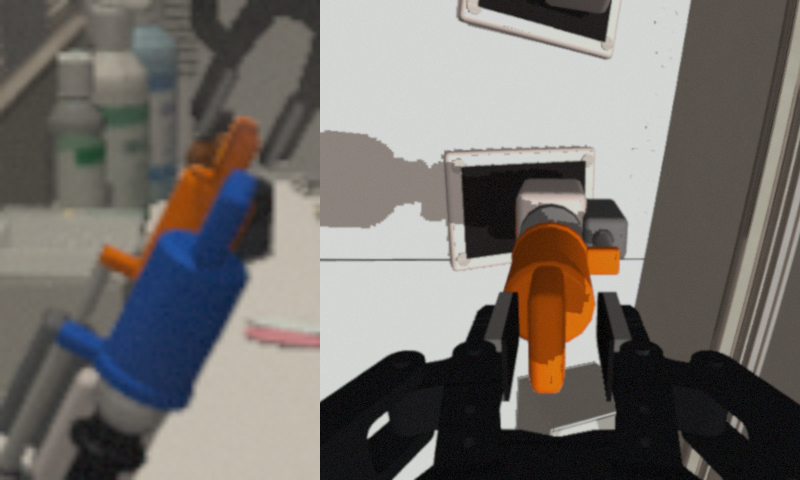

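```bash
python3 -m jog '[[[-0.005,-0.0045,0.003,0.3,-0.2,0.6],[0,0,0,0,0,0]]]'; python3 -m jog '[[[0,0,0.004,0,0,0],[0,0,0.003,0,0,0],[0,0,0.002,0,0,0],[0,0,0,0,0,0]]]';  python3 - <<'E'
from plan import *
a=snap('wrist','w7.png'); T=[.5288,-.1298,.2121]; p,r=pose(T,.14,.0187-.0325); print(delta(p,r,*cur()).round(4))
c=np.load('pics/w7.png.npy',allow_pickle=True).item(); h=cv2.cvtColor(c['pixels'],cv2.COLOR_RGB2HSV)
m=cv2.inRange(h,(4,150,60),(20,255,255))
for v in (330,345,360,375,385,395,400): u=np.where(m[v,250:390])[0]; print(v,(u.min()+490,u.max()+490) if len(u) else None)
E
```

```text
clock: 11.28
eef_pos: [0.5401, -0.1246, 0.1915]
tool_rot: [0.641, 0.736, 0.164, 0.144]
ft_force: [-0.1, -1.0, 0.7]
grip_width: 0.0299
clock: 11.78
eef_pos: [0.5444, -0.1247, 0.1835]
tool_rot: [0.641, 0.736, 0.164, 0.145]
ft_force: [-0.9, 0.0, -0.3]
grip_width: 0.0301
[-2.800e-03 -2.600e-03 -1.000e-04  2.709e-01  2.520e-01 -9.750e-02]
330 (np.int64(519), np.int64(584))
345 (np.int64(532), np.int64(570))
360 (np.int64(533), np.int64(570))
375 (np.int64(533), np.int64(571))
385 (np.int64(535), np.int64(567))
395 None
400 None
```

```bash
python3 -m jog '[[[-0.001,-0.003,0.002,0.3,0.2,0],[0,0,0.001,0,0,0],[0,0,0,0,0,0]]]'; python3 -m jog '[[[0,0,0,0,0,0],[0,0,0,0,0,0],[0,0,0,0,0,0],[0,0,0,0,0,0]]]' 0;  python3 - <<'E'
from plan import *
o=bot.get_obs();p,r=cur();print(r.inv().apply(o['ft_force']),p.round(5).tolist())
E
```

```text
clock: 12.2
eef_pos: [0.5431, -0.126, 0.1794]
tool_rot: [0.641, 0.736, 0.163, 0.142]
ft_force: [-0.0, -0.2, 0.6]
grip_width: 0.0297
clock: 12.7
eef_pos: [0.5434, -0.126, 0.1798]
tool_rot: [0.641, 0.737, 0.163, 0.142]
ft_force: [0.6, -0.3, 0.2]
grip_width: 0.0119
[-0.35686904  0.60008091  0.01666056] [0.5434, -0.12601, 0.1798]
```

```bash
python3 -m jog '[[[0,0,0.004,0,0,0],[0,0,0.004,0,0,0]]]'; python3 -m jog '[[[0,0,0.004,0,0,0],[0,0,0.003,0,0,0]]]';python3 -m jog '[[[0,0,0.003,0,0,0],[0,0,0.003,0,0,0]]]';  python3 - <<'E'
from plan import *
o=bot.get_obs();p,r=cur();print(r.inv().apply(o['ft_force']),r.inv().apply(p-[.5434,-.12601,.1798]))
E
```

```text
clock: 12.95
eef_pos: [0.5468, -0.1255, 0.1725]
tool_rot: [0.641, 0.737, 0.163, 0.142]
ft_force: [-0.1, -0.2, 2.3]
grip_width: 0.0119
clock: 13.2
eef_pos: [0.5499, -0.1251, 0.1657]
tool_rot: [0.641, 0.737, 0.163, 0.142]
ft_force: [-4.2, -0.3, 4.5]
grip_width: 0.0121
clock: 13.45
eef_pos: [0.552, -0.1249, 0.1615]
tool_rot: [0.641, 0.736, 0.163, 0.143]
ft_force: [-9.5, 0.8, 12.5]
grip_width: 0.0121
[  2.13315481  -3.18501777 -15.24794827] [-4.42856739e-05  1.25197718e-04  2.02969335e-02]
```

```bash
for i in 1 2 3; do python3 -m jog '[[[0,0,0.0025,0,0,0]]]'|grep -E 'pos|force'; done;  python3 - <<'E'
from plan import *
o=bot.get_obs();p,r=cur();print(r.inv().apply(o['ft_force']),r.inv().apply(p-[.5434,-.12601,.1798]))
E
```

```text
eef_pos: [0.5526, -0.1248, 0.1603]
ft_force: [-11.4, 1.1, 14.3]
eef_pos: [0.553, -0.1248, 0.1594]
ft_force: [-11.3, 0.3, 15.1]
eef_pos: [0.5534, -0.1247, 0.1586]
ft_force: [-12.0, 0.5, 14.7]
[  2.14512658  -4.41839458 -18.31097479] [-6.20516730e-05  1.50968448e-04  2.34736665e-02]
```

```bash
for i in 1 2 3; do python3 -m jog '[[[0,0,0.003,0,0,0]]]'|grep -E 'pos|force'; done;  python3 - <<'E'
from plan import *
o=bot.get_obs();p,r=cur();print(r.inv().apply(o['ft_force']),r.inv().apply(p-[.5434,-.12601,.1798]))
E
```

```text
eef_pos: [0.554, -0.1247, 0.1575]
ft_force: [-14.0, 0.1, 17.0]
eef_pos: [0.5545, -0.1246, 0.1565]
ft_force: [-12.3, 0.4, 15.9]
eef_pos: [0.555, -0.1245, 0.1554]
ft_force: [-12.1, -0.3, 15.1]
[  1.26820798  -4.43053897 -18.78820322] [-2.43832098e-05  1.78699922e-04  2.70833625e-02]
```

```bash
for i in 1 2 3; do python3 -m jog '[[[0,0,0.003,0,0,0]]]'|grep -E 'pos|force'; done;  python3 - <<'E'
from plan import *
o=bot.get_obs();p,r=cur();print(r.inv().apply(o['ft_force']),r.inv().apply(p-[.5434,-.12601,.1798]))
E
```

```text
eef_pos: [0.5557, -0.1243, 0.1537]
ft_force: [-4.9, 0.7, 5.2]
eef_pos: [0.5568, -0.1242, 0.152]
ft_force: [-6.5, 0.6, 11.6]
eef_pos: [0.5577, -0.1242, 0.1505]
ft_force: [-11.0, -0.3, 15.0]
[  1.09587629  -3.49293225 -18.19757891] [1.97507967e-05 5.01004729e-04 3.26530755e-02]
```

```bash
python3 -m jog '[[[0,0,0.002,0,0,0]]]'|grep -E 'pos|force'; python3 -m jog '[[[0,0,-0.004,0,0,0],[0,0,-0.0035,0,0,0],[0,0,0,0,0,0]]]'
python3 - <<'E'
from plan import *
o=bot.get_obs();p,r=cur();print(r.inv().apply(o['ft_force']),r.inv().apply(p-[.5434,-.12601,.1798]))
E
```

```text
eef_pos: [0.5579, -0.1241, 0.15]
ft_force: [-13.0, 0.8, 16.8]
clock: 15.08
eef_pos: [0.5542, -0.1245, 0.1569]
tool_rot: [0.642, 0.735, 0.163, 0.145]
ft_force: [1.6, -0.5, -0.9]
grip_width: 0.0118
[-0.73494243  0.95390293  1.47263524] [1.55187723e-04 8.07699004e-05 2.53403426e-02]
```

Unloaded; open, retreat, and check with a picture.

```bash
python3 -m jog '[[[0,0,0,0,0,0],[0,0,0,0,0,0],[0,0,0,0,0,0],[0,0,-0.03,0,0,0],[0,0,-0.04,0,0,0],[0,0,-0.05,0,0,0],[0,0,-0.05,0,0,0],[0,0,-0.05,0,0,0],[0,0,0,0,0,0],[0,0,0,0,0,0]]]' 0.07
python3 - <<'E'
from h import *
a=snap('side','s8.png');b=snap('top','t8.png')
o=np.zeros((600,800,3),np.uint8)
o[:,:400]=cv2.resize(cv2.imread('pics/s8.png')[170:350,225:345],(400,600),interpolation=cv2.INTER_CUBIC)
o[:300,400:]=cv2.resize(cv2.imread('pics/t8.png')[190:340,180:380],(400,300)); cv2.imwrite('pics/c8.png',o)
E
```

```text
clock: 16.32
eef_pos: [0.4583, -0.1365, 0.3602]
tool_rot: [0.642, 0.735, 0.162, 0.144]
ft_force: [-0.3, 0.2, 0.1]
grip_width: 0.0701
```

View pics/c8.png

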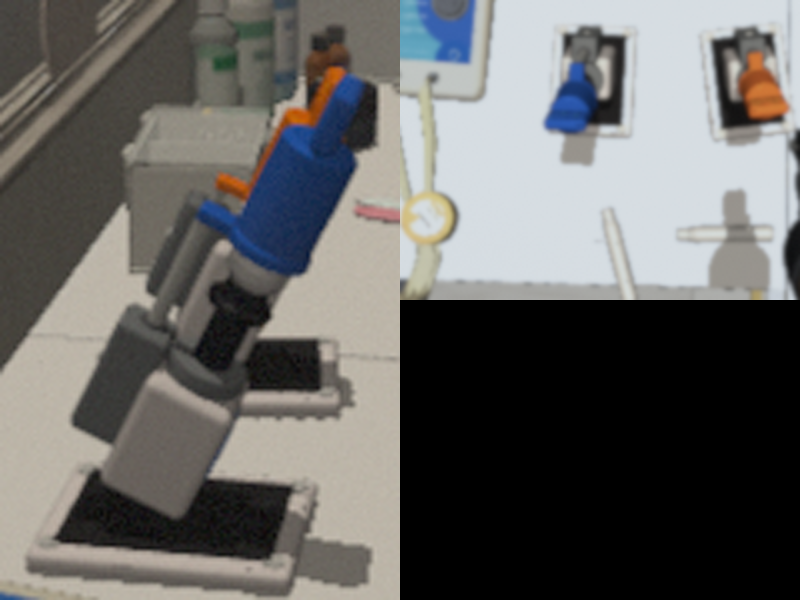

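Run:
```python
from plan import *
s=np.load('pics/s8.png.npy',allow_pickle=True).item()
def pt(x,y,T): 
    o,d=ray(s,225+x/3.333,170+y/3.333); return o+d*(T-o[1])/d[1]
a=pt(300,172,.0744);b=pt(349,80,.0744);print('blue',(b-a).round(4),np.linalg.norm(b-a))
a=pt(352,38,-.13);b=pt(334,74,-.126);print('or',(b-a).round(4),np.linalg.norm(b-a))
print(bot.job_done())
```

```text
blue [-0.0234  0.      0.0486] 0.05393213110052182
or [ 0.0101  0.004  -0.0221] 0.02463024616900879
the job is handed in; nothing more can be done
None
```

Both caps felt seated at their end stops, and I handed the job in at about 16 s of the 51 s allowed. No verdict was reported, so this rests on the forces and pictures below.

- **Blue cap:** I pulled it up off its probe. The force peaked at about 17–18 N, dropped to about 9 N as it clicked, then rose steadily to 22 N against the upper stop. After unloading, the tool had moved 54.2 mm, and the last side picture gives 53.9 mm. Both fall slightly short of 55 mm, which fits pixel error and a little slip in the grip. I released it, and the last picture shows it still up.
- **Orange cap:** I pressed it down over its probe. The force peaked at about 21 N, dropped to about 7 N as it clicked, then rose to about 20 N on the home stop. The cap moved about 26.6 mm with the mount's give taken off, and the picture gives 24.6 mm.
- **Mounts:** the highest force along the slide was about 22 N, or roughly 7 mm of give against the 12 mm limit.
- **Bystanders:** the last top picture shows both rods and the tin where they were. The ampoule box was outside that crop, so I did not check it at the end, but the arm never went near it.
- **Disagreement:** in both cameras the finger ends were about 25 mm behind the reported TCP, at odds with the tool description. I set the grasp depth from the pictures and a careful descent. No contact came where the reported TCP would have been inside the cap, which supports the pictures.
- **Picture count:** I viewed 10 pictures, two of them full camera views and the rest crops or composites.

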